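Bolt down the spice grinder's bowl, fit its lid and hold it at pulse

TASK

Get the spice grinder running in pulse: first turn its two black clamp knobs clockwise (seen from above) all the way to their end stops, then pick up the red lid lying beside it and drop it into the collar with its two lugs through the two slots. Twist the lid clockwise against the spring to the green pulse mark, halfway to the red lock mark, never as far as the lock, and keep holding it there: hold for two seconds and finish the program with the lid still gripped at the pulse mark. Leave the two spice jars and the pepper shaker behind the grinder alone.

Things in the scene. Friction and masses are not known exactly. Their poses are not given: they have to be found in the camera images.
- grinder: Spice grinder, does not move: white oblong base 124 x 290 mm (x by y), 38 mm high; aluminium bowl, diameter 102 mm, on its middle, up to z 105 mm; a black clamp knob on either side of the bowl, 110 mm from its middle along +y (left) and -y (right). Origin: centre of the underside, on the worktop; x along the short side, y along the long side, z up.
- mouth (a point): Centre of the bowl's round mouth, level with the top of the collar lip, 105 mm above the worktop; axes as the grinder's. Opening 70 mm wide; lip 5 mm thick, with two slots at +x and -x, 16 mm wide, reaching out to 46 mm from the centre. The lid fits either way round. Seated, its flange rests on the lip, its underside 14 mm below this point.
- pulse_mark (a point): Middle of the green pulse mark on the collar's black shoulder, 54 mm from the mouth's centre; another lies across the mouth from it. Seen from above, clockwise from each slot: white mark at 0 (open), green at 0.48 to 0.82 rad (pulse), red at 1.26 to 1.40 rad (lock).
- drive_ring (a joint): Turn of the orange ring under the lip, rad, clockwise from above; 0 open (spring rest), stop 1.45. Its dogs take the lid's lugs with up to 0.08 rad of play: it turns with the seated lid, lagging by that. The spring resists with 0.08 N m at 0, 0.145 at 0.65, and turns the lid back if let go. Pulse is 0.38 to 0.85, best 0.65; lock clicks at 1.3; over 1.1 is too far.
- clamp_left_grip (a point): Grip point of the left clamp knob (grinder's +y side): on its upright axis, 74 mm above the worktop. Black bar grip 44 mm long (local x), 12 mm thick (y), from 55 to 86 mm above the worktop, white tick at one end; grip its flat sides from above and turn clockwise. 59 mm from knob axis to the bowl's wall.
- clamp_left (a joint): Turn of the left clamp knob, rad: grows clockwise seen from above; starts loose (0 to 0.4), clamped at its end stop 1.5 (over 1.4 counts). At 0 its bar lies along the grinder's y. Stays where it is left; friction 0.05 N m.
- clamp_right_grip (a point): Grip point of the right clamp knob (grinder's -y side); same shape, height and axes as the left one.
- clamp_right (a joint): Turn of the right clamp knob, just as the left one.
- lid: Red bayonet lid, 0.10 to 0.17 kg, lying right way up on the worktop right of the grinder. Origin: centre of its underside; z up. Orange plug, diameter 66 mm, 14 mm high; red flange, diameter 88 mm, 14 to 20 mm up. Two lugs 12 mm wide, 1 to 7 mm above the underside, reach out to 42 mm from the axis along +x and -x, in line with the bar grip; white ticks above them.
- lid_grip (a point): Grasp point in the lid's bar grip, on the lid's axis, 42 mm above its underside; axes as the lid's. The bar is 56 mm long (x), 14 mm thick (y), and stands from 20 to 51 mm above the underside; grip its flat sides from above.
- spice_jar_2: Spice jar with green herbs and grey lid, 47 mm diameter, 99 mm high; origin at the centre of its underside. Bystander.
- pepper_shaker: Pepper shaker, clear body, grey cap, 44 mm diameter, 90 mm high; origin at the centre of its underside. Bystander.
- spice_jar_4: Spice jar with red powder, 47 mm diameter, 99 mm high; origin at the centre of its underside. Bystander.

How it is judged:
On the way, in this order (a step that is already met when the one before it is completed fails the run):
1. both clamp knobs turned to their end stops (value of joint each of clamp_left, clamp_right above 1.4 rad), for 0.1 s.
2. lid seated in the collar, lugs through the slots, flange down on the lip (z of lid in the frame of mouth between -0.019 and -0.0105 m and horizontal distance between lid and mouth below 0.004 m and angle between lid's own z axis and vertical below 0.08 rad), for 0.1 s.
3. lid twisted to pulse and held there by the gripper for two seconds (all of step 2 and contact force between the fingers and lid above 1 N and value of joint drive_ring between 0.38 and 0.85 rad), for 1.8 s.
At the end, for the whole second after the job is handed in: Both clamp knobs over 1.4 rad; the lid seated (underside 10.5 to 19 mm below the collar's top, within 4 mm of the axis, tilt under 0.08 rad), gripped by the fingers (over 1 N), and the drive ring held still (under 0.1 rad/s) between 0.38 and 0.85 rad (all of step 1 and all of step 3 and velocity of joint drive_ring between -0.1 and 0.1 rad/s); the arm keeps its last pose, push and grip.
It fails at once if the lid is twisted on towards the lock (ring over 1.1 rad) (value of joint drive_ring above 1.1 rad).
It fails at once if a spice jar or the pepper shaker is moved over 25 mm or tipped (distance of any of spice_jar_2, pepper_shaker, spice_jar_4 from where it was at the start of the episode above 0.025 m or angle between any of spice_jar_2, pepper_shaker, spice_jar_4's own z axis and vertical above 0.3 rad).
It also fails if it takes over 72 s, if anything falls off the work surface, if the arm or the gripper's body presses on something with over 40 N, if the wrist force passes 120 N, or if a joint passes its speed limit or range.

ROBOT

A 6-joint arm with a two-finger parallel gripper is mounted at the origin on a cart in front of the work surface, level with it; the furniture and walls round the work are solid. World frame = base frame: x ahead of the robot, y to its left, z up, the work surface at z = 0. Lengths are in m, angles in rad, forces in N, time in s.
With the tool pointing down it reaches from about 0.375 to 0.925 m from the base axis. Payload 5.7 kg.
Tool frame: the origin (TCP) lies on the centre line of the jaws, within the pads' length; the fingertips stand 25 mm ahead of it and the grasp point (between the pads) lies 6 mm ahead of it (robot.tcp_to_tips is the distance from the TCP to the fingertips, in m); z points along the fingers, y is the line along which they close (so a half turn about z gives the same grasp; the last joint's range is limited). The gripper opens to 88 mm and grips with 3 to 60 N. Pads are 20 mm wide; open, the fingers measure 115 mm over their backs; the gripper's body (75 mm by 178 mm) begins 61 mm behind the grasp point.
Start: joints at [-1.252, 0.359, 1.51, -0, 1.272, -0.115], TCP at [0.252, -0.544, 0.248] pointing down, gripper open.
Joint ranges: [-2.97, 2.97], [-1.01, 2.36], [0.21, 2.38], [-0.96, 4.11], [0.2, 2.71], [-2.98, 2.98]. Speed limits (rad/s): [2.39, 2.39, 3.14, 3.14, 3.14, 3.14].

INTERFACE

Orientations are given as a rotation vector (axis times angle).
In Python, from bench import robot gives the robot as it stands. Calls block until the motion is done:
- robot.movep(position, orientation): joint-space move of the TCP to a pose.
- robot.line_to(position, feed=0.15, rotation=None, force_limit=None): straight line of the TCP; rotation=None keeps the orientation; feed is the mean speed in m/s. With force_limit (N) it stops when the force on the tool has changed by that much, and returns True; else False.
- robot.move_j(angles): joint-space move.
- robot.gripper_to(opening, f_grip=None): finger opening in m; f_grip is the grip in N (None keeps the last); returns when the fingers have stopped.
- robot.hold(seconds).
- robot.inverse_kinematics(position, orientation): joint angles nearest the present ones, or None.
- robot.grab_frame(name): name is "side" or "top"; returns the picture (384x512x3 uint8, red, green, blue); there is no depth.
- robot.camera_params(name): a dict with "K" (3x3 intrinsics, pixels), "T" (4x4, takes a point from camera to world coordinates). Camera axes: x right, y down, z forward; pixel columns grow to the right and rows downward; lengths in m; the calibration is good to about 2 mm. A picture is of the moment at which its call begins. camera_params takes no time and is no camera call.
A pose or a line that the arm cannot do raises robot.Unreachable and nothing moves.
- robot.sign_off(): hands the job in; it is judged then, once.
Readings, each from a call of its own:
- robot.current_clock(): time.
- robot.current_q(): joint angles.
- robot.current_qvel(): joint speeds.
- robot.current_tau(): joint torques, N m.
- robot.current_position(): TCP position.
- robot.current_tcp_rot(): TCP orientation.
- robot.current_ft_force(): force on the tool from outside, world axes, zero at the start.
- robot.current_torque(): the same for the moment, N m.
- robot.current_opening(): finger opening in m.
- robot.current_finger_force(): force on a finger pad.
Only numpy, scipy, OpenCV 4.12 (cv2) and the standard library are available. Lean on these libraries where they do the work, as an engineer would, in place of code of your own. Each camera call takes 0.05 s, during which the arm holds its last target. There are 200 camera calls.

## Working session

There is one attempt and no reset: what is moved stays moved. The work goes in short steps, each a Python script; the robot and the scene stay as the last script left them, time stands still between calls to the robot, and variables do not carry over. Pictures are saved under pics/ and viewed, at most 10 in all, crops included, and the job is handed in when it is done.

```bash
ls; mkdir -p pics; python3 - <<'E'
from bench import robot
import cv2,numpy as np
for n in("top","side"):
    im=robot.grab_frame(n); cv2.imwrite(f"pics/{n}0.png",im[:,:,::-1]); p=robot.camera_params(n); print(n,np.round(p["K"],1).tolist(),np.round(p["T"],3).tolist())
print(robot.tcp_to_tips,robot.current_tcp_rot(),robot.current_clock())
E
```

```text
pics
top [[382.7, 0.0, 256.5], [0.0, 382.7, 196.2], [0.0, 0.0, 1.0]] [[0.003, -0.996, 0.092, 0.495], [-1.0, -0.002, 0.014, -0.005], [-0.014, -0.092, -0.996, 1.005], [0.0, 0.0, 0.0, 1.0]]
side [[353.4, 0.0, 253.6], [0.0, 353.4, 184.2], [0.0, 0.0, 1.0]] [[-0.972, -0.143, 0.188, 0.445], [-0.236, 0.595, -0.769, 0.669], [-0.001, -0.791, -0.612, 0.611], [0.0, 0.0, 0.0, 1.0]]
0.025 [-3.06634506e+00 -6.75642029e-01  2.83897862e-04] 0.1
```

View pics/top0.png

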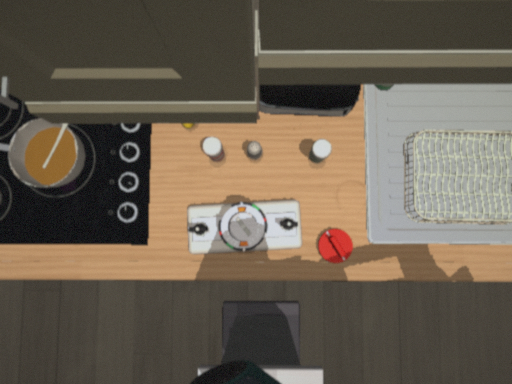

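View pics/side0.png

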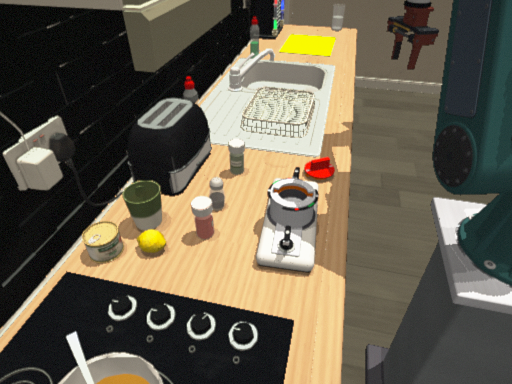

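The top view shows the grinder centred at about (244,226), with knobs at about (199,229) and (289,224). The lid is at (335,246). The jars and shaker at (212,147), (254,149) and (319,150) are well behind it. Next I measure and zoom in.

```bash
cat > h.py <<'E'
import cv2,numpy as np
from bench import robot
from scipy.spatial.transform import Rotation as R
def ray(n,uv,z):
    p=robot.camera_params(n);K,T=np.array(p["K"]),np.array(p["T"])
    d=T[:3,:3]@np.linalg.inv(K)@np.array([uv[0],uv[1],1.]);o=T[:3,3]
    return o+d*(z-o[2])/d[2]
def proj(n,P):
    p=robot.camera_params(n);K,T=np.array(p["K"]),np.array(p["T"])
    c=K@(T[:3,:3].T@(np.asarray(P,float)-T[:3,3]));return c[:2]/c[2]
def rot(phi):  # tool down, jaws' closing line (y) at world angle phi
    y=np.array([np.cos(phi),np.sin(phi),0]);z=np.array([0,0,-1.])
    return R.from_matrix(np.c_[np.cross(y,z),y,z]).as_rotvec()
def blob(m):
    c=max(cv2.findContours(m.astype(np.uint8),cv2.RETR_EXTERNAL,cv2.CHAIN_APPROX_NONE)[0],key=cv2.contourArea);return c
E
python3 - <<'E'
from h import *
im=robot.grab_frame("top");hsv=cv2.cvtColor(im,cv2.COLOR_RGB2HSV);H,S,V=cv2.split(hsv)
roi=np.zeros(H.shape,bool);roi[190:265,180:310]=1
c=blob((S<50)&(V>150)&roi)
pts=np.array([ray("top",p[0],.038)[:2] for p in c],np.float32)
print("base",cv2.minAreaRect(pts))
roi=np.zeros(H.shape,bool);roi[220:270,310:360]=1
c=blob(((H<6)|(H>174))&(S>150)&(V>60)&roi)
pts=np.array([ray("top",p[0],.020)[:2] for p in c],np.float32)
print("lid",cv2.minEnclosingCircle(pts),cv2.minAreaRect(pts),cv2.fitEllipse(pts))
cr=cv2.resize(im[192:268,180:360],None,fx=4.4,fy=4.4,interpolation=cv2.INTER_CUBIC);cv2.imwrite("pics/t1.png",cr[:,:,::-1])
s=robot.grab_frame("side")[145:280,250:345];cv2.imwrite("pics/s1.png",cv2.resize(s,None,fx=4.4,fy=4.4,interpolation=cv2.INTER_CUBIC)[:,:,::-1])
E
```

```text
base ((0.5061162710189819, 0.08553802967071533), (0.12035147845745087, 0.19362035393714905), 4.791505336761475)
lid ((0.4602854251861572, -0.19161812961101532), 0.043913599103689194) ((0.46050339937210083, -0.19028067588806152), (0.08526057749986649, 0.08327897638082504), 44.60546875) ((0.46028071641921997, -0.19142374396324158), (0.08023345470428467, 0.08601261675357819), 23.93955421447754)
```

View pics/t1.png

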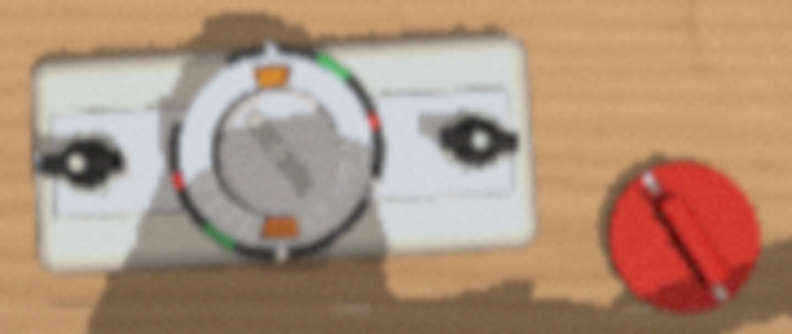

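View pics/s1.png

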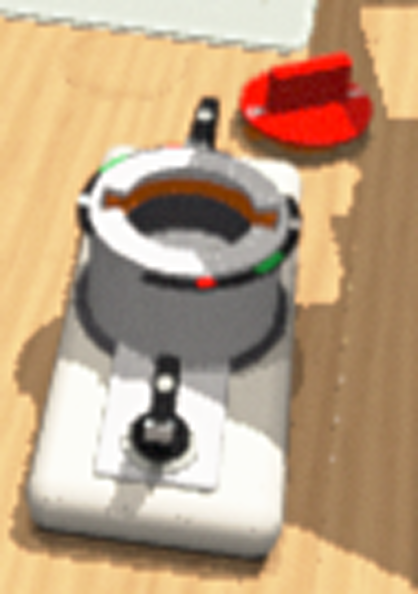

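The crop gives bowl mark midpoints of about (276,152) for the white, green and red pairs, which agree. Both bars lie nearly along the grinder's y axis. The lid ticks are at (650,182) and (722,293). I'll convert these to world poses.

```bash
python3 - <<'E'
from h import *
f=lambda x,y:((x+.5)/4.4-.5+180,(y+.5)/4.4-.5+192)
P=lambda x,y,z:ray("top",f(x,y),z)[:2]
w=[P(270,48,.1),P(282,255,.1)];g=[P(335,67,.1),P(218,238,.1)];r=[P(375,122,.1),P(178,180,.1)]
for n,a in zip("wgr",(w,g,r)): print(n,np.mean(a,0).round(4),np.linalg.norm(a[0]-a[1])/2,np.arctan2(*(a[0]-a[1])[::-1]))
c=[P(*q,.038) for q in((33,58),(525,35),(537,246),(45,272))]
print("base",np.mean(c,0),np.linalg.norm(c[0]-c[1]),np.linalg.norm(c[1]-c[2]),[np.arctan2(*(-(a-b)[0],(a-b)[1])) for a,b in((c[0],c[1]),(c[3],c[2]))])
l=[P(650,182,.02),P(722,293,.02)];print("lid",np.mean(l,0),np.linalg.norm(l[0]-l[1]),np.arctan2(*(l[0]-l[1])[::-1]))
im=robot.grab_frame("top");V=im.max(2)
for n,(x0,x1,y0,y1) in dict(L=(182,212,218,240),R=(276,302,212,236)).items():
    m=np.zeros(V.shape,bool);m[y0:y1,x0:x1]=V[y0:y1,x0:x1]<60
    k=blob(m);pts=np.array([ray("top",q[0],.08)[:2] for q in k],np.float32)
    ys,xs=np.nonzero(m);q=np.array([ray("top",(x,y),.08)[:2] for x,y in zip(xs,ys)]);d=q-q.mean(0);ev,U=np.linalg.eigh(d.T@d);u=U[:,1]*np.sign(U[1,1])
    print(n,"minrect",cv2.minAreaRect(pts),"mean",q.mean(0),"cw from world y",np.arctan2(u[0],u[1]))
# same marks in side view
gs=lambda x,y:((x+.5)/4.4-.5+250,(y+.5)/4.4-.5+145)
for z in(.095,.1,.105): print(z,[np.mean([ray("side",gs(*a),z)[:2],ray("side",gs(*b),z)[:2]],0).round(4) for a,b in(((112,160),(270,262)),((178,147),(205,282)))])
E
```

```text
w [0.5083 0.041 ] 0.05545398311144918 0.06452995041733829
g [0.5076 0.0405] 0.055364749540173196 -0.5964594972304655
r [0.5083 0.0406] 0.055035091547332694 -1.2823172910194232
base [0.50851084 0.03911807] 0.28398079466077025 0.12059292253968931 [np.float64(0.048799053972157835), np.float64(0.0559945031134611)]
lid [ 0.46023966 -0.19283441] 0.07547781213636535 0.5674090713643825
L minrect ((0.50208979845047, 0.14182546734809875), (0.016842076554894447, 0.02432825416326523), 0.17352421581745148) mean [0.50235116 0.14531067] cw from world y -0.0634862410799609
R minrect ((0.5145258903503418, -0.06798657774925232), (0.030088217929005623, 0.01986551098525524), 59.079307556152344) mean [ 0.51617258 -0.06569321] cw from world y 0.01918543568398781
0.095 [array([0.5096, 0.0291]), array([0.5078, 0.0303])]
0.1 [array([0.509 , 0.0353]), array([0.5072, 0.0365])]
0.105 [array([0.5084, 0.0415]), array([0.5066, 0.0427])]
```

The two views agree: mouth at (0.508, 0.0405), yaw about 0.054, and the knobs where the geometry predicts. I start with the right knob.

```bash
cat >> h.py <<'E'
C=np.array([.508,.0405]);YAW=.054
gx=np.array([np.cos(YAW),np.sin(YAW)]);gy=np.array([-gx[1],gx[0]])
def knob(s,flip):
    k=C+s*.11*gy; a=lambda j:rot(YAW-j+flip); P=lambda z:[*k,z]
    robot.gripper_to(.045,20)
    robot.movep(P(.2),a(.12)); 
    print("hit",robot.line_to(P(.083),.1,force_limit=10),robot.current_position())
    robot.gripper_to(0,25); print("open",robot.current_opening(),robot.current_ft_force())
    for j in (.5,.9,1.2,1.4,1.5,1.54):
        robot.movep(P(.083),a(j)); print(j,np.round(robot.current_torque(),3),np.round(robot.current_ft_force(),1))
    robot.gripper_to(.045); robot.line_to(P(.2),.2); print("t",robot.current_clock())
E
python3 - <<'E'
from h import *
for s in(-1,1):
  for f in(0,np.pi): print(s,f,[np.round(q,2) if (q:=robot.inverse_kinematics([*(C+s*.11*gy),.09],rot(YAW-j+f))) is not None else None for j in(0,1.55)])
print("lid",[np.round(robot.inverse_kinematics([.46,-.192,.06],rot(.567+np.pi/2+f)),2) for f in(0,np.pi)])
print("mouth",[[np.round(robot.inverse_kinematics([*C,.2],rot(YAW+np.pi/2+f-j)),2)[5] for j in (0,.75)] for f in(0,np.pi)])
E
```

```text
-1 0 [array([-0.27,  0.45,  1.85, -0.  ,  0.85, -0.32]), array([-0.27,  0.45,  1.85, -0.  ,  0.85,  1.23])]
-1 3.141592653589793 [array([-0.27,  0.45,  1.85, -0.  ,  0.85,  2.82]), array([-0.27,  0.45,  1.85, -0.  ,  0.85, -1.91])]
1 0 [array([ 0.16,  0.45,  1.84, -0.  ,  0.85,  0.11]), array([ 0.16,  0.45,  1.84, -0.  ,  0.85,  1.66])]
1 3.141592653589793 [None, array([ 0.16,  0.45,  1.84, -0.  ,  0.85, -1.49])]
lid [array([-0.53,  0.48,  1.91, -0.  ,  0.75, -2.67]), array([-0.53,  0.48,  1.91, -0.  ,  0.75,  0.47])]
mouth [[np.float64(-1.68), np.float64(-0.93)], [np.float64(1.46), np.float64(2.21)]]
```

```bash
python3 - <<'E'
from h import *
knob(-1,0); knob(1,0)
im=robot.grab_frame("top")
E
```

```text
hit False [ 0.51445128 -0.06947544  0.08354574]
open 0.011645451729598699 [ 1.39993816 -0.0652213   1.10612871]
0.5 [ 0.065 -0.05  -0.005] [0.  0.7 2.5]
0.9 [ 0.369  0.117 -0.052] [-1.2  1.5  4.9]
1.2 [ 0.574  0.209 -0.078] [-1.1  2.3  6.1]
1.4 [ 0.71   0.223 -0.048] [-1.1  4.1  6.6]
1.5 [0.838 0.232 0.041] [-0.8  5.   7.5]
1.54 [0.959 0.167 0.558] [-2.   4.6  5.5]
t 8.5
hit False [0.50256557 0.15041352 0.0835359 ]
open 0.011679650708240796 [-2.65719856  0.72621357  4.10182051]
0.5 [ 0.253  0.638 -0.066] [-3.3  2.   5.3]
0.9 [ 0.498  0.754 -0.061] [-4.3  2.8  5.5]
1.2 [0.585 0.799 0.034] [-5.3  3.1  6.2]
1.4 [ 0.755  0.907 -0.077] [-4.9  4.2  6. ]
1.5 [0.907 0.851 0.059] [-5.2  4.4  5.5]
1.54 [0.957 0.93  0.526] [-5.4  4.2  6. ]
t 15.1333
```

Both end stops were felt, with the torque jumping to 0.5 N m at 1.54 rad. Next is the lid.

```bash
python3 - <<'E'
from h import *
L=[.460,-.192];a=rot(.567+1.5*np.pi)
robot.gripper_to(.05,30); robot.movep([*L,.2],a)
im=robot.grab_frame("top");V=im.max(2)
print("hit",robot.line_to([*L,.05],.1,force_limit=10),robot.current_position())
robot.gripper_to(0,40);print(robot.current_opening(),robot.current_finger_force())
robot.line_to([*L,.21],.15)
robot.movep([*C,.21],rot(YAW+1.5*np.pi)); print(robot.current_opening(),robot.current_ft_force().round(1),robot.current_torque().round(3),robot.current_clock())
robot.hold(.3)
s=robot.grab_frame("side")[100:280,240:350];cv2.imwrite("pics/s2.png",cv2.resize(s,None,fx=3.3,fy=3.3,interpolation=cv2.INTER_CUBIC)[:,:,::-1])
t=robot.grab_frame("top")[180:270,180:310];cv2.imwrite("pics/t2.png",cv2.resize(t,None,fx=6,fy=6,interpolation=cv2.INTER_CUBIC)[:,:,::-1])
E
```

```text
hit False [ 0.46038099 -0.1921943   0.05048047]
0.013311327088870124 39.99056160449982
0.013913211634504466 [-0.3 -0.6 -1.8] [ 0.026  0.056 -0.021] 21.3167
```

View pics/s2.png

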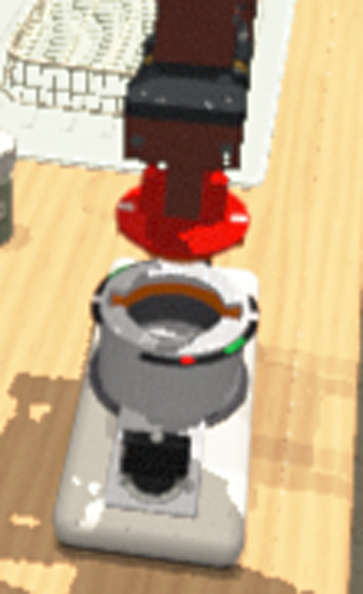

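View pics/t2.png

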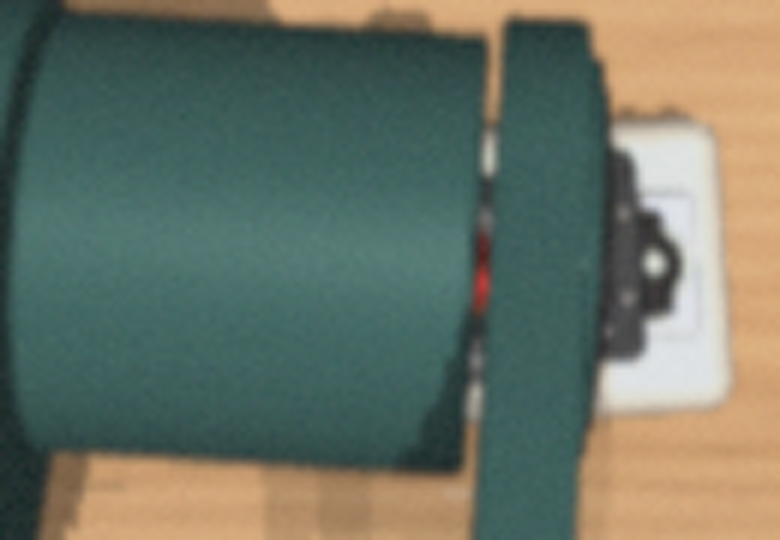

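The lid hangs level in the gripper, with its ticks at about (125,206) and (238,218) in the side crop. The bowl's white ticks are at (98,303) and (252,315). Comparing the two in this one camera gives the offset, and then I insert with a force-guarded descent and a small search.

```bash
cat >> h.py <<'E'
A0=rot(YAW+1.5*np.pi)
def insert(offs):
    for o in offs:
        p=C+o[0]*gx+o[1]*gy
        robot.line_to([*p,.165],.06)
        hit=robot.line_to([*p,.140],.03,force_limit=9)
        z=robot.current_position()[2];print(o,hit,z.round(4),robot.current_ft_force().round(1),robot.current_torque().round(2))
        if z<.1435: return p
E
python3 - <<'E'
from h import *
gs=lambda x,y:((x+.5)/3.3-.5+240,(y+.5)/3.3-.5+100)
for n,a,b,z in(("lid",(125,206),(238,218),.180),("bowl",(98,303),(252,315),.104)):
    a,b=[ray("side",gs(*q),z)[:2] for q in(a,b)];print(n,(a+b)/2,np.linalg.norm(a-b),np.arctan2(*(a-b)[::-1]))
print(insert([(0,0)]))
E
```

```text
lid [0.50903017 0.03771822] 0.07375697504513834 0.04789903141466011
bowl [0.50729807 0.04436124] 0.10554358418409941 0.11278568252506944
(0, 0) True 0.141 [-1.5  0.3  4. ] [-0.01  0.03  0.02]
[0.508  0.0405]
```

Underside is about 14.5 mm below the mouth, so the lid seated at the first try. Now the twist, in steps, checking torque.

```bash
python3 - <<'E'
from h import *
robot.gripper_to(0,55)
for j in (.1,.2,.35,.5,.6,.68):
    robot.movep([*C,.1405],rot(YAW+1.5*np.pi-j)); print(j,robot.current_position().round(4),robot.current_torque().round(3),robot.current_ft_force().round(1))
robot.hold(.5);print(robot.current_torque().round(3),robot.current_opening(),robot.current_finger_force(),robot.current_clock())
s=robot.grab_frame("side")[130:250,240:345];cv2.imwrite("pics/s3.png",cv2.resize(s,None,fx=5,fy=5,interpolation=cv2.INTER_CUBIC)[:,:,::-1])
E
```

```text
0.1 [0.5084 0.0408 0.141 ] [ 0.216  0.257 -0.023] [-1.8  1.   7. ]
0.2 [0.5085 0.041  0.1411] [ 0.35   0.261 -0.037] [0.  2.6 6.1]
0.35 [0.5087 0.0411 0.141 ] [ 0.536  0.176 -0.017] [0.3 3.2 5.8]
0.5 [0.5088 0.041  0.141 ] [0.465 0.086 0.039] [0.1 3.  6.2]
0.6 [0.5088 0.0409 0.141 ] [ 0.432  0.082 -0.007] [-0.   2.7  5. ]
0.68 [0.5088 0.0408 0.141 ] [0.338 0.112 0.024] [-0.1  2.3  4.6]
[0.376 0.077 0.054] 0.0134223609357043 54.99482810497284 25.625
```

View pics/s3.png

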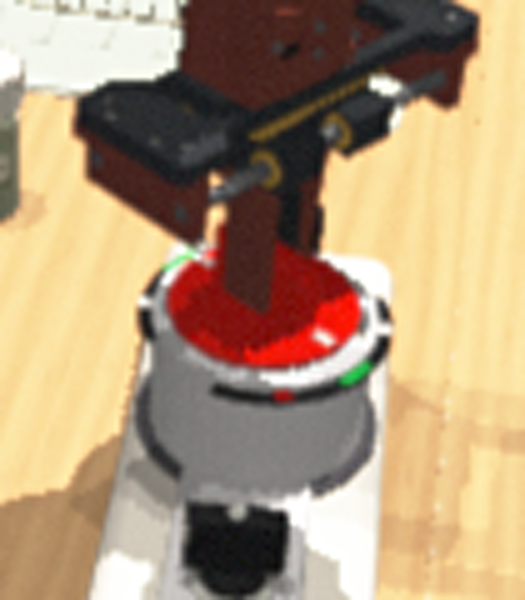

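The lid is down in the collar with its flange on the lip. One tick is at (325,337), pointing towards the green mark at (355,373). I'll check the angles numerically.

```bash
python3 - <<'E'
from h import *
gs=lambda x,y:((x+.5)/5-.5+240,(y+.5)/5-.5+130)
P=lambda q,z:ray("side",gs(*q),z)[:2]
m=(P((180,262),.104)+P((355,373),.104))/2
an=lambda p:np.arctan2(*(p-m)[::-1])
t=P((325,337),.111);g=P((355,373),.104)
print("mid",m,"tick r",np.linalg.norm(t-m),"cw from slot: tick",YAW-an(t)+np.pi,"green",YAW-an(g)+np.pi)
robot.hold(2.2);q=robot.current_qvel();print(np.abs(q).max(),robot.current_torque().round(3),robot.current_finger_force(),robot.current_clock())
E
```

```text
mid [0.50789519 0.042233  ] tick r 0.03411389966660495 cw from slot: tick 0.5899735016067189 green 0.6504365494526354
0.0011559127153444545 [ 0.407  0.104 -0.042] 54.99484956264496 27.875
```

```bash
python3 -c "
from bench import robot
print(robot.sign_off())"
```

```text
the job is handed in; nothing more can be done
None
```

I handed the job in at about 28 s. Both clamp knobs were turned to their end stops, and the lid is seated and held gripped at the pulse mark: twist commanded to 0.68 rad, 0.59 rad measured by camera. The sign-off gave no verdict, and I had no direct reading of the drive ring.

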